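# Pack the race-car spares into their foam cut-outs

### The arm

A 6-joint arm with a two-finger parallel gripper is mounted at the origin on the work surface. World frame = base frame: x ahead of the robot, y to its left, z up, the work surface at z = 0. Lengths are in m, angles in degrees, forces in N, time in s.
With the tool pointing down it reaches from about 0.15 to 0.775 m from the base axis. Payload 6.1 kg.
Tool frame: the origin (TCP) lies on the centre line of the jaws, within the pads' length; the fingertips stand ctrl.tips_ahead ahead of it and the grasp point (between the pads) lies 6 mm ahead of it (ctrl.tips_ahead is the distance from the TCP to the fingertips, in m); x points along the fingers, y is the direction in which the jaws open and shut, and the axes are right-handed (so a half turn about x gives the same grasp; the last joint's range is limited). The gripper opens to 85 mm and grips with 20 to 120 N. Pads are 22 mm wide; open, the fingers measure 114 mm over their backs; the gripper's body (76 mm by 85 mm) begins 54 mm behind the grasp point. The pads swing forward as they close: fully open they stand 13 mm farther back than shut.
Start: joints at [-77.292, 7.208, -2.269, 80.523, 0, 90], TCP at [0.115, -0.512, 0.256] pointing down, gripper open.
Joint ranges: [-155.77, 155.77], [-54.66, 111.73], [-72.52, 77.12], [-102.08, 115.82], [-83.92, 84.16], [-180, 180]. Speed limits (degrees/s): [136.94, 136.94, 172.46, 180, 180, 180].

### API

Orientations are given as a 3x3 rotation matrix whose columns are the frame's x, y, z axes.
In Python, from plant import telemetry, imaging, order, ctrl gives the robot as it stands.
- The arm moves only by the shell command python3 -m creep 'ROWS'. ROWS is JSON, a list of rows, each a list of 5 numbers: the opening, from 0 (shut) to 1 (fully open), then the shift along the tool's x, y, z in mm, then the turn about the tool's x in rad. In form: [[claw, dx, dy, dz, twist], ...]. A call has 1 to 20 rows; each row shifts and turns the pose as measured when the row begins, along the tool's axes as they then stand; what a row does not reach is not made up. A row lasts 1/10 s, in which the tool goes at most 50 mm and 8.59 degrees, less where a joint would pass 70% of its speed; a pose out of reach is approached as far as the arm can. A call with a gripper value outside its range is refused whole. The fingers move at their own pace and stop on an object; the grip force is fixed at half the most. Time passes only in rows, so rows that do not move let the fingers close. It gives the time, the measured TCP pose, the force and the opening at its end, in the units of the state.
- telemetry.read_state(): the state, without advancing time (a new reading comes with each control period).
- imaging.read_camera(name): name is "scene" or "top" or "wrist"; returns the picture (480x640x3 uint8, red, green, blue); there is no depth.
- imaging.camera_info(name): a dict with "mtx" (3x3 intrinsics, pixels), "position" and "orientation" of the camera in the world. Camera axes: x right, y down, z forward; pixel columns grow to the right and rows downward; lengths in m; the calibration is good to about 2 mm. A picture is of the moment at which its call begins: read the wrist's pose just before it. camera_info takes no time and is no camera call; for the wrist camera it gives the pose at the moment of the call.
- order.sign_off(): hands the job in, once; it reports no verdict.
Trained networks look in the newest picture that a camera, given by its name, has taken for a name from the list of things; names that differ only in an ending like _2 or _b are one class to them, and where a whole thing is asked for, a point or a joint stands for the part that bears it (a point fixed in the world has none). Each returns a list of dicts, best first, with "p" (0 to 1); they miss things now and then, are a little off and sometimes report something else, mostly with a low value. They report only what shows in the picture. A call takes as long as a camera call. They do not tell look-alikes from the thing itself.
- imaging.look_for(camera, target): "xyz" ([x, y, z] in m, in world coordinates, good to about 4 mm: the middle of the surface that is visible of it).
The state is a dict: "time": time; "q": joint angles; "qd": joint speeds; "effort": joint torques, N m; "tcp_pos": TCP position; "ee_rot": TCP orientation; "contact_force": force on the tool from outside, world axes, zero at the start; "ft_torque": the same for the moment, N m; "gripper_width": finger opening in m.
Only numpy, scipy, OpenCV 4.12 (cv2) and the standard library are available. Lean on these libraries where they do the work, as an engineer would, in place of code of your own. Each camera call takes 0.05 s, during which the arm holds its last target. There are 200 camera calls.

### The job

Race day is over: put the loose battery pack, motor, servo and wheel back into the spares drawer, each flat on the yellow floor of the foam cut-out of its own shape, motor and servo upright as they stand now. Set each one down rather than dropping it, and leave the glue bottle and the paint jar standing where they are.

Things in the scene. Friction and masses are not known exactly. Their poses are not given: they have to be found in the camera images.
- pack: Battery pack: flat blue hard-case block with a paper label and two brass sockets, 96 (x) x 47 (y) x 25 high, 215 g, lying flat. Origin: centre of its underside. Grip across the 47 mm width.
- motor: Electric motor standing on its end, shaft up: gold can with black lower end and aluminium top, diameter 36, 53 high, with a thin shaft (3.2 mm, a small brass pinion seen on it) 14 mm higher on its axis. 165 g. Origin: centre of its underside, z along the axis.
- servo: Steering servo standing upright: black and aluminium box 40 (x) x 20 (y) x 38 high, thin ears sticking out to 54 over all in x at height 28 to 30, white horn on top up to 45. 60 g. Origin: centre of its underside. Grip across the 20 mm width.
- wheel: Car wheel lying flat: black tyre with white rim, diameter 60, 26 high, 45 g: the only one lying on the bench itself (not those on the car or in the yellow bin). Origin: centre of its underside, z along the axle.
- pack_insert: Fixed black foam block, 134 (x) x 92 (y) x 20 high, one of four side by side (2 x 2) in a low grey drawer whose rim is no higher than the foam. Origin: centre of its underside, 5 above the bench. In the centre of its top, an upright-walled cut-out 8 deep, its yellow floor 12 above the origin: the large rectangle, 112 (x) x 63 (y), for the battery pack, either way round.
- motor_insert: Fixed black foam block, 134 (x) x 92 (y) x 20 high, one of four side by side (2 x 2) in a low grey drawer whose rim is no higher than the foam. Origin: centre of its underside, 5 above the bench. In the centre of its top, an upright-walled cut-out 8 deep, its yellow floor 12 above the origin: the small circle, diameter 52, for the motor.
- servo_insert: Fixed black foam block, 134 (x) x 92 (y) x 20 high, one of four side by side (2 x 2) in a low grey drawer whose rim is no higher than the foam. Origin: centre of its underside, 5 above the bench. In the centre of its top, an upright-walled cut-out 8 deep, its yellow floor 12 above the origin: the small rectangle, 56 (x) x 36 (y), for the servo, either way round.
- wheel_insert: Fixed black foam block, 134 (x) x 92 (y) x 20 high, one of four side by side (2 x 2) in a low grey drawer whose rim is no higher than the foam. Origin: centre of its underside, 5 above the bench. In the centre of its top, an upright-walled cut-out 8 deep, its yellow floor 12 above the origin: the large circle, diameter 76, for the wheel.
- glue: Small glue bottle standing among the spares: white with a blue band and a red pointed nozzle, diameter 26, 66 high, 40 g. To be left alone. Origin: centre of its underside.
- jar: Paint jar standing near the spares: amber with a white lid, diameter 42, 45 high, 80 g. To be left alone. Origin: centre of its underside.
Things that resemble listed ones, but are neither listed nor needed, are in the scene too. What is shaped like the wheel but blue or pink is not meant.

How it is judged (in metres and radians):
At the end, for the whole second after the job is handed in: Battery pack, motor, servo and wheel each rest on the floor of their own cut-out: within 13 mm of its centre, underside within 2.5 mm of the cut-out's floor, upright or flat within 0.06 rad, still, and not touched by the fingers (horizontal distance between pack and pack_insert below 0.013 m and z of pack in the frame of pack_insert between 0.008 and 0.0145 m and angle between each of pack, motor, servo, wheel's own z axis and vertical below 0.06 rad and linear speed of each of pack, motor, servo, wheel below 0.02 m/s and contact force between the fingers and pack below 0.05 N and horizontal distance between motor and motor_insert below 0.013 m and z of motor in the frame of motor_insert between 0.008 and 0.0145 m and contact force between the fingers and motor below 0.05 N and horizontal distance between servo and servo_insert below 0.013 m and z of servo in the frame of servo_insert between 0.008 and 0.0145 m and contact force between the fingers and servo below 0.05 N and horizontal distance between wheel and wheel_insert below 0.013 m and z of wheel in the frame of wheel_insert between 0.008 and 0.0145 m and contact force between the fingers and wheel below 0.05 N).
It fails at once if a spare part is dropped or thrown (faster than 0.8 m/s out of the fingers: a fall of over 30 mm) ((linear speed of pack above 0.8 m/s and contact force between the fingers and pack below 0.05 N) or (linear speed of motor above 0.8 m/s and contact force between the fingers and motor below 0.05 N) or (linear speed of servo above 0.8 m/s and contact force between the fingers and servo below 0.05 N) or (linear speed of wheel above 0.8 m/s and contact force between the fingers and wheel below 0.05 N)).
It fails at once if the glue bottle is shifted by more than 30 mm or tipped (distance of glue from where it was at the start of the episode above 0.03 m or angle between glue's own z axis and vertical above 0.4 rad).
It fails at once if the paint jar is shifted by more than 30 mm or tipped (distance of jar from where it was at the start of the episode above 0.03 m or angle between jar's own z axis and vertical above 0.4 rad).
It also fails if it takes over 96 s, if anything falls off the work surface, if the arm or the gripper's body presses on something with over 40 N, if the wrist force passes 120 N, or if a joint passes its speed limit or range.

## Working session

There is one attempt and no reset: what is moved stays moved. The work goes in short steps, Python scripts to look and compute and a shell command to move; the robot and the scene stay as the last step left them, time stands still between calls to the robot, and variables do not carry over. Pictures are saved under pics/ and viewed, about 12 in all and at most 16, crops included, and the job is handed in when it is done.

```bash
ls; mkdir -p pics; python3 - <<'E'
from plant import telemetry, imaging, order, ctrl
import cv2
print(ctrl.tips_ahead)
s=telemetry.read_state(); print(s)
for c in ["top","scene"]:
    im=imaging.read_camera(c); cv2.imwrite(f"pics/{c}0.png",im[:,:,::-1])
    print(c,imaging.camera_info(c))
    for n in ["pack","motor","servo","wheel","pack_insert","motor_insert","servo_insert","wheel_insert","glue","jar"]:
        print(n,[([round(v,3) for v in d["xyz"]],round(d["p"],2)) for d in imaging.look_for(c,n)])
E
```

```text
pics
0.025
{'time': 0.0, 'q': array([-7.72915657e+01,  7.24048563e+00, -2.32649149e+00,  8.05254686e+01,
        1.71032314e-03,  8.99996394e+01]), 'qd': array([-0.01962653, -0.04992502, -0.05218401,  0.10359364, -0.03490605,
        0.08464744]), 'effort': array([-3.67365457e-03, -4.35918438e+01,  3.52922881e+01,  1.74040283e-02,
       -3.13669152e-04,  1.22059606e-05]), 'tcp_pos': array([ 0.11541835, -0.5117636 ,  0.25553495]), 'ee_rot': array([[-3.25829821e-04,  2.19995659e-01, -9.75500796e-01],
       [ 1.58052081e-03, -9.75499516e-01, -2.19995899e-01],
       [-9.99998698e-01, -1.61348053e-03, -2.98608848e-05]]), 'contact_force': array([-0.54843131, -0.70580173,  0.02077208]), 'ft_torque': array([0.01713446, 0.01033391, 0.01668783]), 'gripper_width': 0.08534579356031372}
top {'mtx': array([[543.85529479,   0.        , 321.40824272],
       [  0.        , 543.85529479, 233.58171035],
       [  0.        ,   0.        ,   1.        ]]), 'position': array([ 0.47233186, -0.05570861,  0.98267304]), 'orientation': array([[-0.01742525, -0.99387257,  0.10914981],
       [-0.99957286,  
[... 760 characters left out ...]
[1.14458858, 0.22544988, 0.46359331]), 'orientation': array([[-0.43382223,  0.48972285, -0.75628686],
       [ 0.90083621,  0.219824  , -0.3743949 ],
       [-0.01709974, -0.84371141, -0.53652461]])}
pack [([0.459, -0.103, 0.023], 0.58)]
motor [([0.639, -0.078, 0.038], 0.8)]
servo [([0.447, -0.266, 0.029], 0.69)]
wheel [([0.715, -0.305, 0.016], 0.77), ([0.632, -0.367, 0.019], 0.77), ([0.598, -0.237, 0.021], 0.69)]
pack_insert [([0.593, 0.211, 0.015], 0.9)]
motor_insert [([0.452, 0.199, 0.031], 0.68)]
servo_insert [([0.464, 0.104, 0.027], 0.67)]
wheel_insert [([0.599, 0.122, 0.025], 0.97), ([0.597, -0.239, 0.02], 0.53)]
glue [([0.532, -0.164, 0.03], 0.86)]
jar [([0.536, -0.368, 0.031], 0.67)]
```

View pics/top0.png

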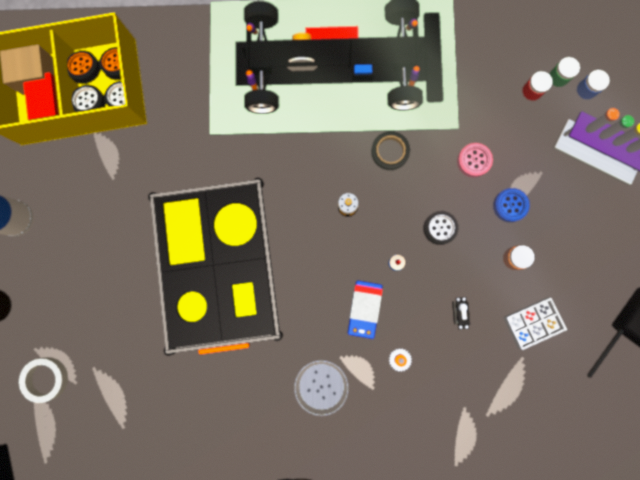

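View pics/scene0.png

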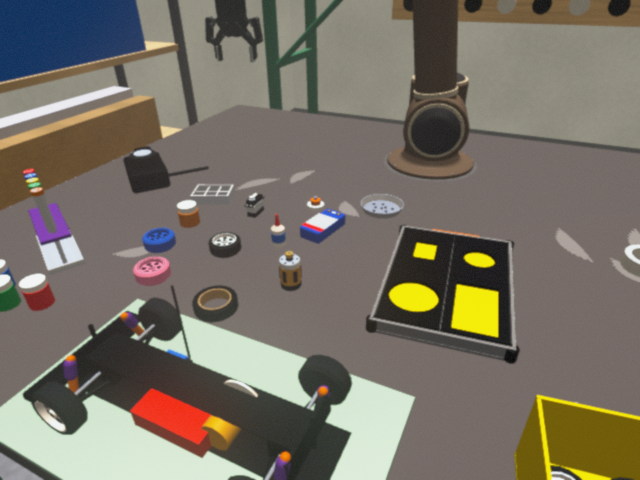

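Top picture: the spares are the motor (348,203), wheel (441,228), glue (397,262), pack (365,310), servo (462,313) and jar (520,257). The wheel-like candidates are the bare tyre ring (391,150), pink (475,159), blue (512,205) and the black tyre with white rim (441,228). Only the last fits, so I'll confirm it in a crop.

```bash
cat > h.py <<'E'
import numpy as np, cv2
from plant import telemetry, imaging, ctrl
def toworld(cam,uv,z,info=None):
    i=info or imaging.camera_info(cam)
    uv=np.atleast_2d(np.array(uv,float))
    d=np.c_[uv,np.ones(len(uv))]@np.linalg.inv(i["mtx"]).T@np.array(i["orientation"]).T
    p=np.array(i["position"]); return p+d*((z-p[2])/d[:,2])[:,None]
def mask(im,lo,hi):
    return cv2.inRange(cv2.cvtColor(im,cv2.COLOR_RGB2HSV),np.array(lo),np.array(hi))
def blobs(m,amin=100):
    return [c for c in cv2.findContours(m,cv2.RETR_EXTERNAL,cv2.CHAIN_APPROX_NONE)[0] if cv2.contourArea(c)>amin]
def rectw(cam,c,z,info=None):
    w=toworld(cam,c[:,0,:],z,info)[:,:2]
    (x,y),(a,b),t=cv2.minAreaRect((w*1000).astype(np.float32))
    return np.round([x,y,a,b,t],1)
def st():
    s=telemetry.read_state(); print("t %.1f"%s["time"],"tcp",np.round(s["tcp_pos"]*1000,1),"w %.1f"%(s["gripper_width"]*1000),"q6 %.0f"%s["q"][5],"F",np.round(s["contact_force"],1),"tips",ctrl.tips_ahead)
    return s
def plan(x,y,z,axdeg):
    """shift in tool axes (mm) to world target mm; twist (rad) so jaw line lies at axdeg (mod 180); also R col"""
    s=telemetry.read_state(); R=s["ee_rot"]; d=R.T@(np.array([x,y,z])-s["tcp_pos"]*1000)
    cur=np.degrees(np.arctan2(R[1,1],R[0,1])); e=(axdeg-cur+90)%180-90
    print("shift",np.round(d,1),"twist rad",np.round(-np.radians(e)*1,3),"jaw now %.1f"%cur,"tilt",np.round(R[:2,0],3)); 
E
python3 - <<'E'
from h import *
im=imaging.read_camera("top")
for c in blobs(mask(im[170:360,140:290],(25,150,120),(35,255,255))):
    c=c+np.array([140,170]); r=rectw("top",c,0.017); print("yellow",r,cv2.contourArea(c))
b=mask(im,(105,150,80),(125,255,255))
x=im[285:345,340:390]; 
nz=blobs(((cv2.cvtColor(x,cv2.COLOR_RGB2HSV)[:,:,2]>130)|(mask(x,(100,120,60),(130,255,255))>0)|(mask(x,(170,120,60),(180,255,255))>0)).astype(np.uint8)*255)
for c in nz: print("pack",rectw("top",c+np.array([340,285]),0.025))
cv2.imwrite("pics/crop1.png",cv2.resize(im[185:345,330:540,::-1],None,fx=3.7,fy=3.7,interpolation=cv2.INTER_CUBIC))
E
```

```text
yellow [454.1 197.4  51.9  52.7  89.1] 690.5
yellow [464.4 104.2  59.   38.    7. ] 666.5
yellow [599.  120.1  76.1  76.1  88.9] 1409.5
yellow [587.8 212.6 114.5  64.7   6.7] 2162.5
pack [ 442.3 -108.6   52.2   94.8   79.9]
```

View pics/crop1.png

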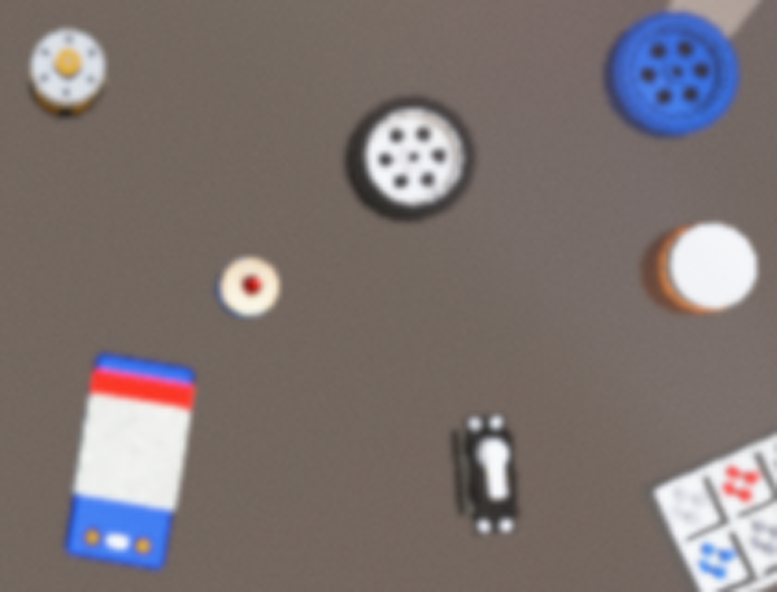

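The crop confirms that the wheel at (441,228) is a black tyre with a white rim. The servo, motor, pack and glue also match their descriptions.

```bash
python3 - <<'E'
from h import *
f=lambda pts,z:np.round(toworld("top",np.array(pts)/3.7+np.array([330,185]),z)[:,:2]*1000,1).tolist()
print("motor",f([[68,65]],.053),"pinion",f([[68,62]],.065))
print("wheel rim",f([[414,156]],.026),"glue top",f([[252,285]],.066), "jar",f([[713,267]],.045))
a=np.array(f([[485.5,422.5],[495,525]],.030)); d=a[0]-a[1]; print("servo",a.mean(0),np.degrees(np.arctan2(d[1],d[0])),np.linalg.norm(d))
print("pack corners",f([[99,355],[195,372],[164,568],[67,552]],.025))
plan(442,-110,160,80)
st()
E
```

```text
motor [[627.4, -83.2]] pinion [[626.8, -82.9]]
wheel rim [[584.5, -247.7]] glue top [[522.3, -164.0]] jar [[527.8, -379.4]]
servo [ 434.35 -276.1 ] 2.6630007660671287 47.351135150067954
pack corners [[492.8, -95.6], [484.0, -140.7], [393.0, -123.5], [401.0, -78.3]]
shift [  96.3 -320.5 -407. ] twist rad 0.396 jaw now -77.3 tilt [-0. -0.]
t 1.1 tcp [ 115.5 -512.1  256.3] w 85.3 q6 90 F [-0.4 -0.6 -0.2] tips 0.025
```

```bash
python3 -m creep '[[1,4,-27,-34,0],[1,4,-27,-34,0],[1,4,-27,-34,0],[1,4,-27,-34,0],[1,4,-27,-34,0],[1,4,-27,-34,0],[1,4,-27,-34,0],[1,4,-27,-34,0],[1,4,-27,-34,0],[1,4,-27,-34,0],[1,0,0,0,0.13],[1,0,0,0,0.13],[1,0,0,0,0.13]]'; python3 -c "
from h import *
plan(442.5,-110,150,79.5); st()"
```

```text
time: 2.45
tcp_pos: [0.3989, -0.1614, 0.2144]
ee_rot: [[0.004, -0.18, -0.984], [-0.003, -0.984, 0.18], [-1.0, 0.002, -0.005]]
contact_force: [-0.5, -0.5, -1.1]
gripper_width: 0.0852
shift [ 64.4 -58.5 -33.3] twist rad 0.002 jaw now -100.4 tilt [ 0.004 -0.003]
t 2.5 tcp [ 398.9 -161.4  214.4] w 85.2 q6 168 F [-0.5 -0.5 -1.1] tips 0.025
```

```bash
python3 -m creep '[[1,30,-30,-17,0],[1,30,-28,-16,0],[1,4,0,0,0],[1,0,0,0,0]]'; python3 - <<'E'
from h import *
plan(442.5,-110,100,79.5); s=st()
i=imaging.camera_info("wrist"); im=imaging.read_camera("wrist"); cv2.imwrite("pics/w1.png",im[:,:,::-1]); print(i)
print(imaging.look_for("wrist","pack"))
E
```

```text
time: 2.85
tcp_pos: [0.4446, -0.1093, 0.15]
ee_rot: [[0.008, -0.184, -0.983], [-0.005, -0.983, 0.184], [-1.0, 0.003, -0.009]]
contact_force: [-0.2, -0.9, 1.4]
gripper_width: 0.0856
shift [50.   0.9  2.4] twist rad -0.002 jaw now -100.6 tilt [ 0.008 -0.005]
t 2.9 tcp [ 444.6 -109.3  150. ] w 85.6 q6 177 F [-0.2 -0.9  1.4] tips 0.025
{'mtx': array([[359.00998878,   0.        , 323.98748726],
       [  0.        , 359.00998878, 237.27830246],
       [  0.        ,   0.        ,   1.        ]]), 'position': array([ 0.50984825, -0.1216417 ,  0.26735811]), 'orientation': array([[-0.18384908, -0.94987938, -0.25284122],
       [-0.98294687,  0.17867366,  0.0434876 ],
       [ 0.00386809,  0.25652464, -0.96652995]])}
[{'xyz': [0.453, -0.1098, 0.0213], 'p': 0.76}]
```

View pics/w1.png

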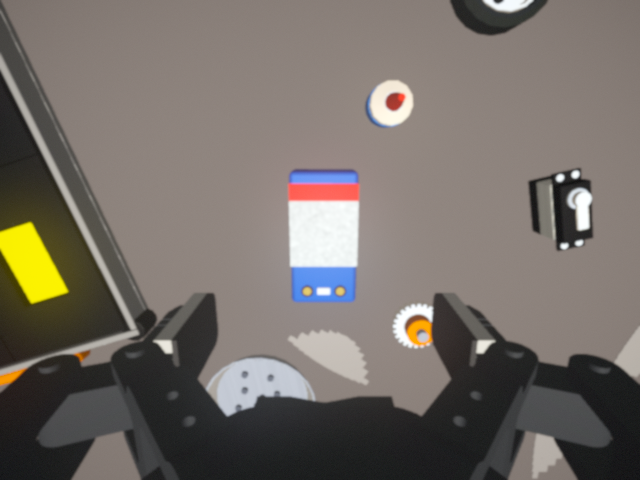

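The pack, at (324,236), sits aligned and centred between the fingers. I'll measure everything I can from the wrist view.

```bash
python3 - <<'E'
from h import *
g=lambda p,z:np.round(toworld("wrist",p,z)[:,:2]*1000,1)
c=g([[290,170],[358,170],[355,301],[292,301]],.025); print(c.tolist(),c.mean(0))
a=g([[567,175],[570.5,243.5]],.030);d=a[0]-a[1]; print("servo",a.mean(0),np.degrees(np.arctan2(d[1],d[0])),np.linalg.norm(d))
print("glue",g([[390,103]],.05))
E
```

```text
[[496.4, -97.7], [488.0, -142.3], [394.6, -124.8], [403.2, -79.3]] [ 445.55  -111.025]
servo [ 435.7  -277.45] 2.028377715958432 48.030094732365455
glue [[ 524.1 -164.4]]
```

```bash
python3 -m creep '[[1,30,0.5,2,0],[1,30,0,0,0],[1,30,0,0,0],[1,20,0,0,0],[1,5,0,0,0],[1,0,0,0,0]]'; python3 -c "
from h import *
plan(444,-110,33,79.5); st()"
```

```text
time: 3.55
tcp_pos: [0.4472, -0.1165, 0.0409]
ee_rot: [[0.023, -0.193, -0.981], [-0.01, -0.981, 0.193], [-1.0, 0.005, -0.025]]
contact_force: [0.2, 0.2, 0.4]
gripper_width: 0.0855
shift [ 7.8 -5.8  4.6] twist rad -0.011 jaw now -101.1 tilt [ 0.023 -0.01 ]
t 3.5 tcp [ 447.2 -116.5   40.9] w 85.5 q6 177 F [0.2 0.2 0.4] tips 0.025
```

```bash
python3 -m creep '[[1,8,-6,5,0],[1,0,0,0,0]]'; python3 -c "
from h import *
plan(444,-110,33,79.5); s=st(); print(np.round(s['q'],2))"
```

```text
time: 3.75
tcp_pos: [0.4446, -0.1103, 0.0347]
ee_rot: [[0.026, -0.194, -0.981], [-0.011, -0.981, 0.194], [-1.0, 0.005, -0.028]]
contact_force: [0.1, -0.7, -1.0]
gripper_width: 0.0855
shift [ 1.7 -0.2  0.7] twist rad -0.012 jaw now -101.2 tilt [ 0.026 -0.011]
t 3.8 tcp [ 444.6 -110.3   34.7] w 85.5 q6 177 F [ 0.1 -0.7 -1. ] tips 0.025
[-13.79   4.76 -33.91  49.71  -0.24 177.41]
```

```bash
python3 -m creep '[[0.3,2,0,0,0],[0.3,0,0,0,0],[0.3,0,0,0,0],[0.3,0,0,0,0],[0.3,0,0,0,0],[0.3,0,0,0,0]]'; python3 -c "
from h import *
st()"
```

```text
time: 4.35
tcp_pos: [0.4464, -0.1103, 0.0352]
ee_rot: [[0.031, -0.194, -0.981], [-0.012, -0.981, 0.193], [-0.999, 0.006, -0.033]]
contact_force: [-0.1, 0.4, -2.1]
gripper_width: 0.0455
t 4.3 tcp [ 446.4 -110.3   35.2] w 45.5 q6 177 F [-0.1  0.4 -2.1] tips 0.025
```

```bash
python3 -m creep '[[0.3,-10,0,0,0],[0.3,-20,0,0,0],[0.3,-30,0,0,0],[0.3,-30,0,0,0],[0.3,-15,0,0,0],[0.3,0,0,0,0]]'; python3 - <<'E'
from h import *
s=st(); print(s["ee_rot"][:2,0],np.round(s["q"],1))
plan(587.8,212.6,120,96.6)
im=imaging.read_camera("wrist"); cv2.imwrite("pics/w2.png",im[:,:,::-1])
E
```

```text
time: 4.95
tcp_pos: [0.4413, -0.1087, 0.1452]
ee_rot: [[0.027, -0.194, -0.981], [-0.011, -0.981, 0.193], [-1.0, 0.005, -0.028]]
contact_force: [1.2, -0.5, -2.8]
gripper_width: 0.0452
t 5.0 tcp [ 441.3 -108.7  145.2] w 45.2 q6 177 F [ 1.2 -0.5 -2.8] tips 0.025
[ 0.02687768 -0.01088767] [-13.7  -0.2 -24.3  64.3  -0.2 177.5]
shift [  25.6 -343.7  -80.8] twist rad -0.31 jaw now -101.2 tilt [ 0.027 -0.011]
```

View pics/w2.png

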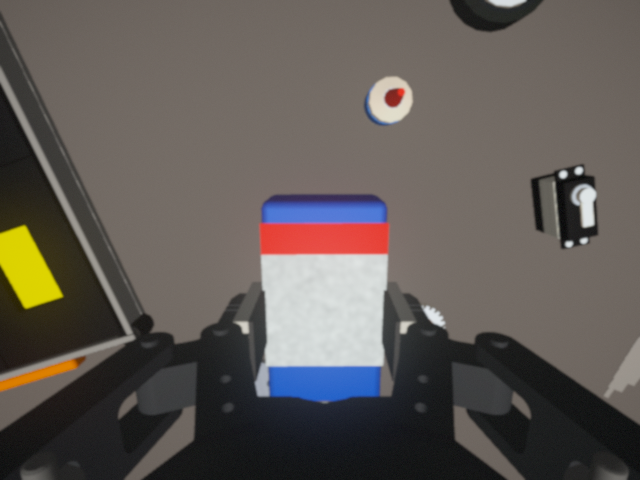

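```bash
python3 -m creep '[[0.3,0,-34,-8,0],[0.3,0,-34,-8,0],[0.3,0,-34,-8,0],[0.3,0,-34,-8,0],[0.3,0,0,0,-0.149],[0.3,0,0,0,-0.149],[0.3,0,0,0,-0.149],[0.3,0,0,0,-0.149],[0.3,0,0,0,-0.149],[0.3,0,0,0,-0.149],[0.3,0,0,0,-0.149],[0.3,0,0,0,-0.149],[0.3,0,0,0,-0.149],[0.3,0,0,0,-0.149],[0.3,0,0,0,-0.149],[0.3,0,0,0,-0.149],[0.3,0,0,0,-0.149],[0.3,0,0,0,-0.149]]'; python3 -c "
from h import *
plan(587.8,212.6,110,96.6); s=st(); print(np.round(s['q'],1))"
```

```text
time: 6.8
tcp_pos: [0.4918, -0.0322, 0.1346]
ee_rot: [[0.012, 0.91, 0.414], [0.05, 0.413, -0.91], [-0.999, 0.032, -0.041]]
contact_force: [0.6, -0.2, -1.6]
gripper_width: 0.0454
shift [  38.   187.6 -181.9] twist rad -1.261 jaw now 24.4 tilt [0.012 0.05 ]
t 6.8 tcp [491.8 -32.2 134.6] w 45.4 q6 60 F [ 0.6 -0.2 -1.6] tips 0.025
[ -5.4   5.1 -20.1  64.4   2.9  60.2]
```

```bash
python3 -m creep '[[0.3,0,24,-23,0],[0.3,0,24,-23,0],[0.3,0,24,-23,0],[0.3,0,24,-23,0],[0.3,0,24,-23,0],[0.3,0,24,-23,0],[0.3,0,24,-23,0],[0.3,0,0,0,0]]'; python3 -c "
from h import *
plan(587.8,212.6,110,96.6); s=st(); print(np.round(s['q'],1))"
```

```text
time: 7.6
tcp_pos: [0.5821, 0.1969, 0.1407]
ee_rot: [[0.003, 0.908, 0.42], [0.053, 0.419, -0.907], [-0.999, 0.025, -0.047]]
contact_force: [-0.6, -1.0, -1.5]
gripper_width: 0.0453
shift [ 31.5  11.  -10.5] twist rad -1.254 jaw now 24.8 tilt [0.003 0.053]
t 7.6 tcp [582.1 196.9 140.7] w 45.3 q6 83 F [-0.6 -1.  -1.5] tips 0.025
[17.4 17.2 -4.4 67.3  2.8 82.7]
```

```bash
python3 -m creep '[[0.3,0,11,-10,0],[0.3,0,0,0,-0.149],[0.3,0,0,0,-0.149],[0.3,0,0,0,-0.149],[0.3,0,0,0,-0.149],[0.3,0,0,0,-0.149],[0.3,0,0,0,-0.149],[0.3,0,0,0,-0.149],[0.3,0,0,0,-0.149],[0.3,0,0,0,-0.06]]'; python3 -c "
from h import *
plan(587.8,212.6,110,96.6); s=st(); print(np.round(s['q'],1))"
```

```text
time: 8.6
tcp_pos: [0.5884, 0.2144, 0.1352]
ee_rot: [[-0.007, -0.131, 0.991], [0.053, 0.99, 0.131], [-0.999, 0.053, -0.0]]
contact_force: [-1.5, 0.9, -0.6]
gripper_width: 0.0454
shift [25.1 -3.  -0.8] twist rad 0.016 jaw now 97.5 tilt [-0.007  0.053]
t 8.6 tcp [588.4 214.4 135.2] w 45.4 q6 11 F [-1.5  0.9 -0.6] tips 0.025
[18.7 19.  -2.7 67.8  3.  11.2]
```

```bash
python3 -m creep '[[0.3,20,-2,-1,0.016],[0.3,20,-2,-1,0],[0.3,20,-2,-1,0],[0.3,10,-1,0,0],[0.3,0,0,0,0]]'; python3 -c "
from h import *
plan(585.3,211.2,52,96.6); s=st(); print(np.round(s['q'],1))"
```

```text
time: 9.1
tcp_pos: [0.5867, 0.2111, 0.062]
ee_rot: [[-0.008, -0.115, 0.993], [0.054, 0.992, 0.115], [-0.999, 0.054, -0.002]]
contact_force: [0.5, 1.3, -2.1]
gripper_width: 0.0457
shift [10.  -0.3 -1.3] twist rad -0.0 jaw now 96.6 tilt [-0.008  0.054]
t 9.1 tcp [586.7 211.1  62. ] w 45.7 q6 12 F [ 0.5  1.3 -2.1] tips 0.025
[18.5 20.9 -9.5 59.1  3.1 11.9]
```

```bash
python3 -m creep '[[0.3,4,0,-1,0],[0.3,3,0,0,0],[0.3,0,0,0,0]]'; python3 - <<'E'
from h import *
plan(585.3,211.2,52,96.6); s=st()
im=imaging.read_camera("wrist"); cv2.imwrite("pics/w3.png",im[:,:,::-1])
E
```

```text
time: 9.4
tcp_pos: [0.5866, 0.2118, 0.0561]
ee_rot: [[-0.006, -0.114, 0.993], [0.055, 0.992, 0.115], [-0.998, 0.055, 0.0]]
contact_force: [0.6, 0.5, -1.1]
gripper_width: 0.0457
shift [ 4.1 -0.7 -1.4] twist rad -0.0 jaw now 96.6 tilt [-0.006  0.055]
t 9.4 tcp [586.6 211.8  56.1] w 45.7 q6 12 F [ 0.6  0.5 -1.1] tips 0.025
```

View pics/w3.png

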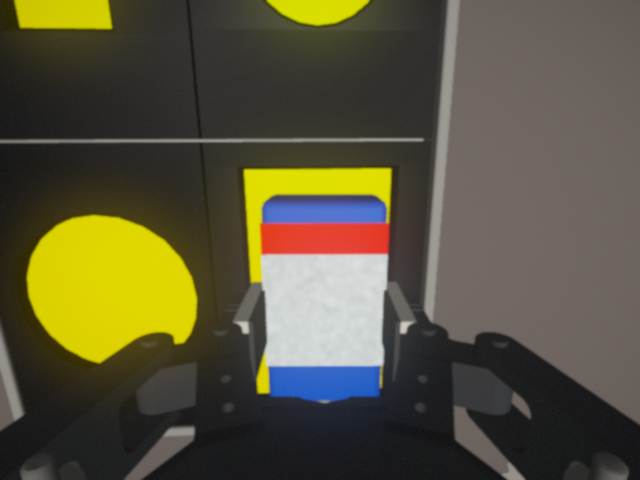

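```bash
python3 - <<'E'
from h import *
g=lambda p,z:np.round(toworld("wrist",p,z)[:,:2]*1000,1)
f=g([[243.5,168],[391,168]],.025);print("cut edge mid",f.tolist(),f.mean(0))
u=np.array([np.cos(np.radians(6.7)),np.sin(np.radians(6.7))]); print("cut centre",f.mean(0)+56*u)
for z in(.044,.046): 
    p=g([[262,208],[387,208],[268,396],[381,396]],z); print("pack",p.tolist(),p.mean(0),p[:2].mean(0)+48*u)
E
```

```text
cut edge mid [[535.3, 174.3], [528.7, 233.9]] [532.  204.1]
cut centre [587.61755637 210.63356128]
pack [[547.0, 184.6], [542.2, 230.0], [626.8, 192.7], [623.4, 240.7]] [584.85 212.  ] [592.27219118 212.90019538]
pack [[546.6, 184.8], [541.9, 229.5], [625.2, 192.7], [621.8, 240.0]] [583.875 211.75 ] [591.92219118 212.75019538]
```

The cut-out centre seen by the wrist camera agrees with the top camera. The pack is about 2–4 mm too far in +x, so I'll correct that, lower and release.

```bash
python3 -m creep '[[0.3,2,-1,-2,0],[0.3,2,0,0,0],[0.3,2,0,0,0]]'; python3 -c "
from h import *
s=st()"
```

```text
time: 9.75
tcp_pos: [0.5858, 0.211, 0.0532]
ee_rot: [[-0.002, -0.114, 0.993], [0.055, 0.992, 0.114], [-0.998, 0.055, 0.004]]
contact_force: [-3.9, -1.2, 14.3]
gripper_width: 0.0453
t 9.8 tcp [585.8 211.   53.2] w 45.3 q6 12 F [-3.9 -1.2 14.3] tips 0.025
```

```bash
python3 -m creep '[[0.65,0,0,0,0],[0.7,0,0,0,0],[0.7,0,0,0,0],[0.7,-5,0,0,0],[0.7,-20,0,0,0],[0.7,-30,0,0,0],[1,-30,0,0,0],[1,-10,0,0,0]]'; python3 - <<'E'
from h import *
s=st(); print(np.round(s["ee_rot"][:,0],3),np.round(s["q"],1))
im=imaging.read_camera("wrist"); cv2.imwrite("pics/w4.png",im[:,:,::-1])
E
```

```text
time: 10.55
tcp_pos: [0.5852, 0.2055, 0.1505]
ee_rot: [[-0.004, -0.115, 0.993], [0.055, 0.992, 0.115], [-0.998, 0.055, 0.002]]
contact_force: [0.3, 0.1, 0.4]
gripper_width: 0.0847
t 10.6 tcp [585.2 205.5 150.5] w 84.7 q6 11 F [0.3 0.1 0.4] tips 0.025
[-0.004  0.055 -0.998] [18.  17.9 -2.2 69.2  3.1 11.4]
```

View pics/w4.png

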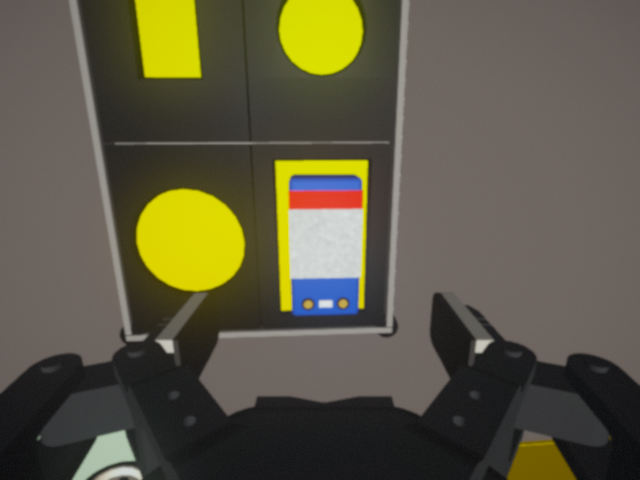

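```bash
python3 - <<'E'
from h import *
i=imaging.camera_info("wrist")
g=lambda p,z:np.round(toworld("wrist",p,z)[:,:2]*1000,1)
p=g([[289,176],[362,176],[358,315],[292,315]],.042); print("pack",p.tolist(),p.mean(0))
p=g([[275,160],[368,160],[364,310],[281,311]],.017); print("cut",p.tolist(),p.mean(0))
im=imaging.read_camera("wrist")
for c in blobs(mask(im,(25,150,120),(35,255,255)),500): print(rectw("wrist",c,0.017,i))
im=imaging.read_camera("top"); cv2.imwrite("pics/top2.png",im[:,:,::-1])
x=im[150:300,140:290];h=cv2.cvtColor(x,cv2.COLOR_RGB2HSV)
nz=blobs(mask(x,(100,120,60),(130,255,255))|mask(x,(0,0,120),(180,110,255))|mask(x,(170,120,60),(180,255,255)),300)
for c in nz: print("pack top",rectw("top",c+np.array([140,150]),0.042))
plan(627,-83,160,90)
E
```

```text
pack [[543.3, 184.2], [538.3, 229.5], [633.9, 240.5], [637.8, 194.7]] [588.325 212.225]
cut [[536.3, 173.1], [529.2, 236.3], [641.9, 250.0], [648.3, 186.5]] [588.925 211.475]
[599.3 118.1  75.6  75.4   3.2]
[588.  210.9 112.8  64.5   6.8]
[458.3 195.3  41.8  52.6   7.6]
[471.  102.7  42.9  35.7   6.9]
pack top [518.6 264.  107.5  34.8   6.8]
pack top [567.7 209.5  56.6  52.2   6.5]
pack top [597.  136.1 230.5 264.4  89.4]
shift [ -28.7 -290.2    9.4] twist rad 0.115 jaw now 96.6 tilt [-0.008  0.054]
```

```bash
python3 -m creep '[[1,-1,-36,1,0],[1,-1,-36,1,0],[1,-1,-36,1,0],[1,-1,-36,1,0],[1,-1,-36,1,0],[1,-1,-36,1,0],[1,-1,-36,1,0],[1,-1,-36,1,0],[1,0,0,0,0]]'; python3 - <<'E'
from h import *
plan(627,-83,120,96.6); s=st(); print(np.round(s["q"],1))
i=imaging.camera_info("wrist"); im=imaging.read_camera("wrist"); cv2.imwrite("pics/w5.png",im[:,:,::-1])
print(imaging.look_for("wrist","motor"))
E
```

```text
time: 11.6
tcp_pos: [0.6196, -0.088, 0.1182]
ee_rot: [[-0.033, -0.119, 0.992], [0.054, 0.991, 0.121], [-0.998, 0.058, -0.027]]
contact_force: [-1.6, 0.1, 0.1]
gripper_width: 0.0858
shift [-1.8  4.2  7.9] twist rad 0.004 jaw now 96.8 tilt [-0.033  0.054]
t 11.6 tcp [619.6 -88.  118.2] w 85.8 q6 -16 F [-1.6  0.1  0.1] tips 0.025
[ -9.3  21.7  -1.1  69.6   2.8 -16.2]
[{'xyz': [0.6166, -0.0828, 0.0532], 'p': 0.55}, {'xyz': [0.4952, 0.0723, 0.024], 'p': 0.34}]
```

View pics/w5.png

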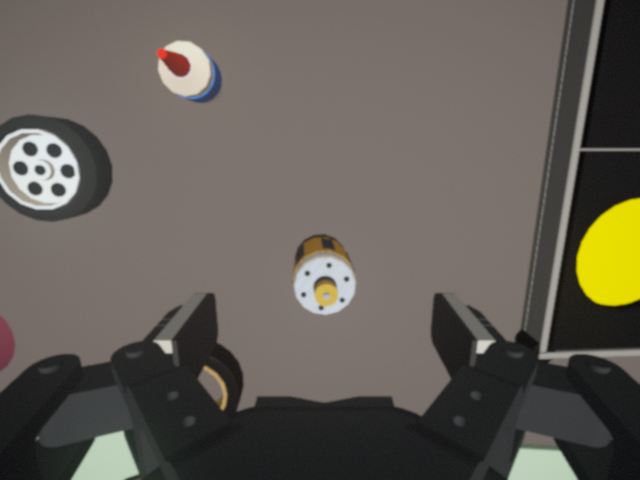

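```bash
python3 - <<'E'
from h import *
g=lambda p,z:np.round(toworld("wrist",p,z)[:,:2]*1000,1)
print("motor",g([[324.5,284]],.053),"pin",g([[326,293]],.066),"glue",g([[186,68]],.05),"wheel tyre",g([[45,168]],.024))
plan(626,-83.5,50,96.6)
E
```

```text
motor [[626.5 -80.5]] pin [[626.4 -80.5]] glue [[ 526.7 -158.5]] wheel tyre [[ 584.6 -241.4]]
shift [68.2 -3.6  8.8] twist rad 0.007 jaw now 97.0 tilt [-0.034  0.056]
```

```bash
python3 -m creep '[[1,20,-1,3,0],[1,20,-1,3,0],[1,20,-1,3,0],[1,14,0,0,0],[1,0,0,0,0]]'; python3 -c "
from h import *
plan(626.5,-82,40,96.6); s=st()"
```

```text
time: 12.2
tcp_pos: [0.6238, -0.0751, 0.0386]
ee_rot: [[-0.038, -0.128, 0.991], [0.058, 0.99, 0.13], [-0.998, 0.063, -0.031]]
contact_force: [-0.8, -0.6, 0.4]
gripper_width: 0.0858
shift [-1.9 -7.1  1.7] twist rad 0.014 jaw now 97.4 tilt [-0.038  0.058]
t 12.2 tcp [623.8 -75.1  38.6] w 85.8 q6 -16 F [-0.8 -0.6  0.4] tips 0.025
```

```bash
python3 -m creep '[[1,-2,-7,2.5,0],[1,0,0,0,0]]'; python3 -c "
from h import *
plan(626.5,-82,40,96.6); s=st()"
```

```text
time: 12.4
tcp_pos: [0.6272, -0.0801, 0.0403]
ee_rot: [[-0.039, -0.131, 0.991], [0.058, 0.989, 0.133], [-0.998, 0.063, -0.031]]
contact_force: [0.6, -0.3, 0.7]
gripper_width: 0.0854
shift [ 0.2 -1.8 -0.9] twist rad 0.017 jaw now 97.6 tilt [-0.039  0.058]
t 12.4 tcp [627.2 -80.1  40.3] w 85.4 q6 -16 F [ 0.6 -0.3  0.7] tips 0.025
```

```bash
python3 -m creep '[[0.5,0,-2,0,0],[0.3,0,0,0,0],[0.2,0,0,0,0],[0.2,0,0,0,0],[0.2,0,0,0,0],[0.2,0,0,0,0],[0.2,0,0,0,0]]'; python3 -c "
from h import *
s=st();print(np.round(s['ee_rot'][:,0],3))"
```

```text
time: 13.1
tcp_pos: [0.6291, -0.0828, 0.0434]
ee_rot: [[-0.035, -0.131, 0.991], [0.057, 0.989, 0.133], [-0.998, 0.061, -0.027]]
contact_force: [-0.4, 0.2, 0.1]
gripper_width: 0.035
t 13.1 tcp [629.1 -82.8  43.4] w 35.0 q6 -16 F [-0.4  0.2  0.1] tips 0.025
[-0.035  0.057 -0.998]
```

```bash
python3 -m creep '[[0.2,-10,0,0,0],[0.2,-20,0,0,0],[0.2,-25,0,0,0],[0.2,-25,0,0,0],[0.2,-10,0,0,0],[0.2,0,0,0,0]]'; python3 - <<'E'
from h import *
s=st();print(np.round(s['ee_rot'][:,0],3))
plan(455,197,130,96.6)
im=imaging.read_camera("wrist"); cv2.imwrite("pics/w6.png",im[:,:,::-1])
E
```

```text
time: 13.7
tcp_pos: [0.631, -0.0879, 0.1367]
ee_rot: [[-0.038, -0.131, 0.991], [0.058, 0.989, 0.133], [-0.998, 0.063, -0.03]]
contact_force: [0.2, 0.2, -1.8]
gripper_width: 0.0348
t 13.7 tcp [631.  -87.9 136.7] w 34.8 q6 -17 F [ 0.2  0.2 -1.8] tips 0.025
[-0.038  0.058 -0.998]
shift [  30.   304.5 -136.3] twist rad 0.016 jaw now 97.5 tilt [-0.038  0.058]
```

View pics/w6.png

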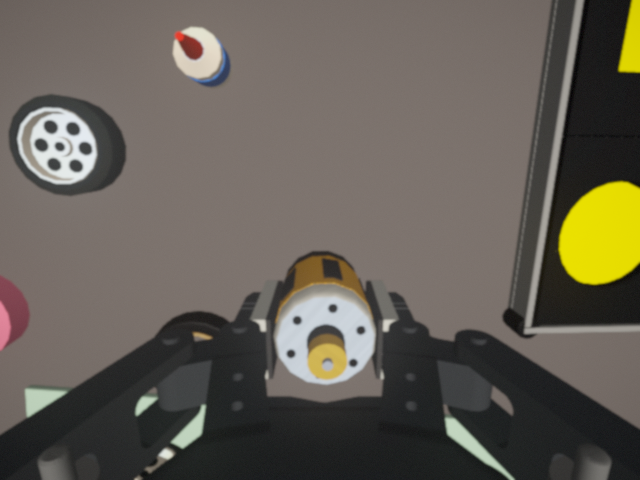

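The motor is held upright between the pads.

```bash
python3 -m creep '[[0.2,0,30,-13,0],[0.2,0,30,-13,0],[0.2,0,30,-13,0],[0.2,0,30,-13,0],[0.2,0,30,-13,0],[0.2,0,30,-13,0],[0.2,0,30,-13,0],[0.2,0,30,-13,0],[0.2,0,30,-13,0],[0.2,0,15,-6,0],[0.2,0,0,0,0]]'; python3 -c "
from h import *
s=st();print(np.round(s['q'],1))
plan(455,197,100,96.6)"
```

```text
time: 14.85
tcp_pos: [0.4583, 0.1858, 0.1425]
ee_rot: [[-0.061, -0.127, 0.99], [0.056, 0.99, 0.131], [-0.997, 0.063, -0.053]]
contact_force: [0.4, -0.6, -2.4]
gripper_width: 0.0349
t 14.8 tcp [458.3 185.8 142.5] w 34.9 q6 12 F [ 0.4 -0.6 -2.4] tips 0.025
[ 19.8   7.1 -16.9  68.2   4.2  12.3]
shift [43.2  8.8  0.5] twist rad 0.013 jaw now 97.3 tilt [-0.061  0.056]
```

```bash
python3 -m creep '[[0.2,20,6,0,0.013],[0.2,0,3,0,0],[0.2,0,0,0,0],[0.2,0,0,0,0],[0.2,0,0,0,0],[0.2,0,0,0,0],[0.2,0,0,0,0],[0.2,0,0,0,0],[0.2,0,0,0,0],[0.2,0,0,0,0],[0.2,0,0,0,0],[0.2,0,0,0,0],[0.2,0,0,0,0],[0.2,0,0,0,0],[0.2,0,0,0,0],[0.2,0,0,0,0]]'; python3 -c "
from h import *
s=st();print(np.round(s['q'],1))
plan(455,197,100,96.6)"
```

```text
time: 16.45
tcp_pos: [0.4568, 0.1934, 0.1223]
ee_rot: [[-0.062, -0.113, 0.992], [0.054, 0.992, 0.116], [-0.997, 0.06, -0.055]]
contact_force: [0.0, 0.7, -2.1]
gripper_width: 0.035
t 16.4 tcp [456.8 193.4 122.3] w 35.0 q6 14 F [ 0.   0.7 -2.1] tips 0.025
[ 20.7   7.8 -18.7  65.7   4.1  14. ]
shift [22.5  2.5 -0.1] twist rad -0.002 jaw now 96.5 tilt [-0.062  0.054]
```

```bash
python3 -m creep '[[0.2,20,1,2,0],[0.2,20,-1,1,0],[0.2,14,-1,1,0],[0.2,0,0,0,0],[0.2,0,0,0,0]]'; python3 - <<'E'
from h import *
s=st();print(np.round(s['ee_rot'][:,0],3))
plan(458,196,60,96.6)
im=imaging.read_camera("wrist"); cv2.imwrite("pics/w7.png",im[:,:,::-1])
E
```

```text
time: 16.95
tcp_pos: [0.4584, 0.1962, 0.0678]
ee_rot: [[-0.059, -0.113, 0.992], [0.055, 0.992, 0.116], [-0.997, 0.061, -0.053]]
contact_force: [-0.4, 0.1, -1.0]
gripper_width: 0.0349
t 16.9 tcp [458.4 196.2  67.8] w 34.9 q6 14 F [-0.4  0.1 -1. ] tips 0.025
[-0.059  0.055 -0.997]
shift [ 7.7 -0.6 -0.1] twist rad -0.002 jaw now 96.5 tilt [-0.059  0.055]
```

View pics/w7.png

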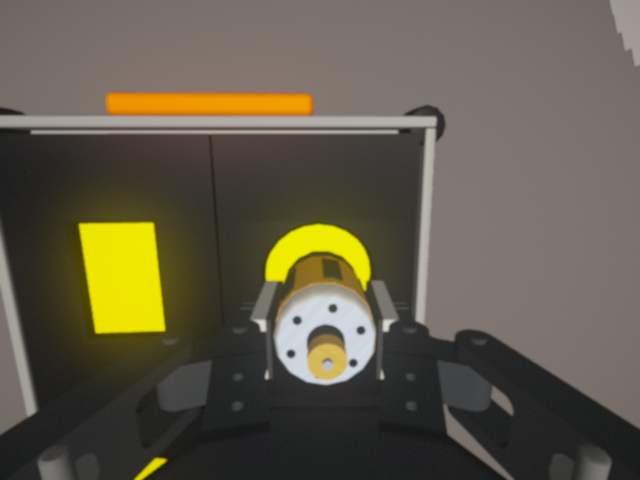

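```bash
python3 - <<'E'
from h import *
g=lambda p,z:np.round(toworld("wrist",p,z)[:,:2]*1000,1)
print("cut rim",g([[318,224]],.025),g([[318,224]],.017),"motor base edge",g([[322,253]],.024),"plate",g([[324,336]],.077))
E
```

```text
cut rim [[427.5 191.8]] [[428.9 192.3]] motor base edge [[441.3 195.3]] plate [[456.3 194.7]]
```

```bash
python3 -m creep '[[0.2,4,0,-3,0],[0.2,2,0,0,0],[0.2,2,0,0,0],[0.2,1,0,0,0]]'; python3 -c "
from h import *
s=st();print(np.round(s['ee_rot'][:,0],3))"
```

```text
time: 17.4
tcp_pos: [0.4559, 0.1969, 0.0607]
ee_rot: [[-0.056, -0.113, 0.992], [0.056, 0.992, 0.116], [-0.997, 0.062, -0.049]]
contact_force: [1.7, -0.1, -0.6]
gripper_width: 0.0351
t 17.4 tcp [455.9 196.9  60.7] w 35.1 q6 14 F [ 1.7 -0.1 -0.6] tips 0.025
[-0.056  0.056 -0.997]
```

```bash
python3 -m creep '[[0.2,1.5,0,0,0],[0.2,1.5,0,0,0]]'; python3 -c "
from h import *
s=st();print(np.round(s['ee_rot'][:,0],3))"
```

```text
time: 17.6
tcp_pos: [0.456, 0.197, 0.0603]
ee_rot: [[-0.054, -0.113, 0.992], [0.056, 0.992, 0.116], [-0.997, 0.062, -0.047]]
contact_force: [-5.3, -3.3, 14.3]
gripper_width: 0.0345
t 17.6 tcp [456.  197.   60.3] w 34.5 q6 14 F [-5.3 -3.3 14.3] tips 0.025
[-0.054  0.056 -0.997]
```

```bash
python3 -m creep '[[0.5,0,0,0,0],[0.6,0,0,0,0],[0.65,0,0,0,0],[0.65,-5,0,0,0],[0.65,-15,0,0,0],[0.65,-20,0,0,0],[0.65,-20,0,0,0],[1,-20,0,0,0],[1,-10,0,0,0],[1,0,0,0,0]]'; python3 - <<'E'
from h import *
s=st();print(np.round(s['ee_rot'][:,0],3),np.round(s['q'],1))
im=imaging.read_camera("wrist"); cv2.imwrite("pics/w8.png",im[:,:,::-1])
plan(434.5,-276.5,150,92.3)
E
```

```text
time: 18.6
tcp_pos: [0.4614, 0.1919, 0.1547]
ee_rot: [[-0.054, -0.113, 0.992], [0.057, 0.992, 0.116], [-0.997, 0.063, -0.047]]
contact_force: [0.1, 1.1, -0.0]
gripper_width: 0.0854
t 18.6 tcp [461.4 191.9 154.7] w 85.4 q6 14 F [ 0.1  1.1 -0. ] tips 0.025
[-0.054  0.057 -0.997] [ 20.4   7.  -15.4  69.3   4.1  13.7]
shift [ -21.  -461.6  -80.7] twist rad 0.073 jaw now 96.5 tilt [-0.054  0.056]
```

View pics/w8.png

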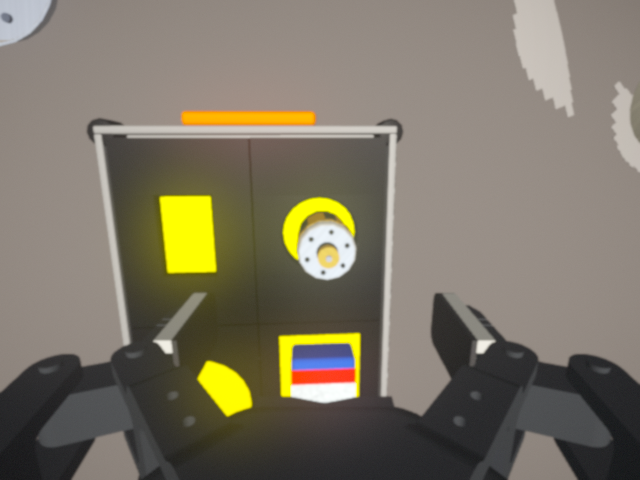

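```bash
python3 -m creep '[[1,-3,-41,-7,0],[1,-3,-41,-7,0],[1,-3,-41,-7,0],[1,-3,-41,-7,0],[1,-3,-41,-7,0],[1,-3,-41,-7,0],[1,-3,-41,-7,0],[1,-3,-41,-7,0],[1,-3,-41,-7,0],[1,-3,-41,-7,0],[1,0,0,0,0.07]]'; python3 - <<'E'
from h import *
s=st();print(np.round(s['ee_rot'][:,0],3),np.round(s['q'],1))
plan(434.5,-276.5,150,92.3)
im=cv2.cvtColor(cv2.imread("pics/w8.png"),cv2.COLOR_BGR2RGB)
E
```

```text
time: 19.75
tcp_pos: [0.4355, -0.2376, 0.1482]
ee_rot: [[-0.069, -0.049, 0.996], [0.059, 0.997, 0.053], [-0.996, 0.063, -0.066]]
contact_force: [0.3, 0.4, -0.6]
gripper_width: 0.0854
t 19.8 tcp [ 435.5 -237.6  148.2] w 85.4 q6 -32 F [ 0.3  0.4 -0.6] tips 0.025
[-0.069  0.059 -0.996] [-29.2   9.4 -13.6  72.2   1.  -32.1]
shift [ -4.  -38.6  -3.1] twist rad 0.009 jaw now 92.8 tilt [-0.069  0.059]
```

```bash
python3 -m creep '[[1,-4,-20,-2,0],[1,0,-18,-1,0],[1,0,0,0,0]]' | sed -n 2,3p;  python3 -m creep '[[1,40,0,0,0],[1,40,0,0,0],[1,0,0,0,0]]'| sed -n 2,3p;  python3 -m creep '[[1,-10,0,0,0],[1,-10,0,0,0],[1,-10,0,0,0],[1,-10,0,0,0],[1,-10,0,0,0],[1,-10,0,0,0],[1,-10,0,0,0],[1,-10,0,0,0],[1,0,0,0,0]]'| sed -n 2,3p; python3 -m creep '[[1,0,0,0,0.149],[1,0,0,0,0.149],[1,0,0,0,0.149],[1,0,0,0,0.149],[1,0,0,0,0]]'| sed -n 2,3p; python3 -m creep '[[1,0,0,0,-0.06],[1,0,0,0,-0.06],[1,0,0,0,-0.06],[1,0,0,0,-0.06],[1,0,0,0,-0.06],[1,0,0,0,-0.06],[1,0,0,0,-0.06],[1,0,0,0,-0.06],[1,0,0,0,-0.06],[1,0,0,0,0]]'| sed -n 2,3p
```

```text
tcp_pos: [0.4327, -0.2782, 0.1459]
ee_rot: [[-0.074, -0.044, 0.996], [0.063, 0.997, 0.049], [-0.995, 0.066, -0.071]]
tcp_pos: [0.4269, -0.2726, 0.0634]
ee_rot: [[-0.073, -0.044, 0.996], [0.064, 0.997, 0.049], [-0.995, 0.067, -0.07]]
tcp_pos: [0.4368, -0.2789, 0.1592]
ee_rot: [[-0.063, -0.047, 0.997], [0.058, 0.997, 0.05], [-0.996, 0.061, -0.06]]
tcp_pos: [0.436, -0.2786, 0.1579]
ee_rot: [[-0.066, 0.53, 0.846], [0.059, 0.848, -0.526], [-0.996, 0.016, -0.087]]
tcp_pos: [0.4341, -0.2775, 0.154]
ee_rot: [[-0.072, -0.041, 0.997], [0.064, 0.997, 0.045], [-0.995, 0.067, -0.07]]
```

```bash
python3 -m creep '[[1,45,0,0,0],[1,45,0,0,0],[1,0,0,0,0]]'| sed -n 2,3p;  python3 -m creep '[[1,-5,0,0,0],[1,-5,0,0,0],[1,-5,0,0,0],[1,-5,0,0,0],[1,-5,0,0,0],[1,-5,0,0,0],[1,-5,0,0,0],[1,-5,0,0,0],[1,-5,0,0,0],[1,-5,0,0,0],[1,-5,0,0,0],[1,-5,0,0,0],[1,-5,0,0,0],[1,-5,0,0,0],[1,-5,0,0,0],[1,-5,0,0,0],[1,-5,0,0,0],[1,-5,0,0,0],[1,0,0,0,0]]'| sed -n 1,3p
```

```text
tcp_pos: [0.4284, -0.2724, 0.0633]
ee_rot: [[-0.069, -0.044, 0.997], [0.062, 0.997, 0.048], [-0.996, 0.065, -0.066]]
time: 24.95
tcp_pos: [0.4383, -0.2806, 0.1697]
ee_rot: [[-0.061, -0.045, 0.997], [0.056, 0.997, 0.049], [-0.997, 0.059, -0.058]]
```

```bash
python3 -c "
from h import *
plan(435.7,-277.5,45,92.3)"; python3 -m creep '[[1,30,-1,1,0],[1,30,-1,1,0],[1,30,-1,1,0],[1,20,-1,1,0],[1,0,0,0,0]]' >/dev/null; python3 -c "
from h import *
plan(435.7,-277.5,38,92.3); st()"
```

```text
shift [124.6  -4.2   4.7] twist rad 0.005 jaw now 92.6 tilt [-0.061  0.056]
shift [19.5  0.2  0. ] twist rad 0.006 jaw now 92.6 tilt [-0.057  0.054]
t 25.4 tcp [ 436.8 -278.8   57.4] w 85.5 q6 -36 F [-0.7  0.5 -0.3] tips 0.025
```

```bash
python3 -m creep '[[1,12,0,0,0],[1,6,0,0,0],[1,0,0,0,0]]' | sed -n 2,3p; python3 -m creep '[[0.4,0,0,0,0],[0.2,0,0,0,0],[0,0,0,0,0],[0,0,0,0,0],[0,0,0,0,0],[0,0,0,0,0],[0,0,0,0,0],[0,0,0,0,0]]'; python3 -c "
from h import *
plan(435.7,-277.5,38,92.3); st()"
```

```text
tcp_pos: [0.4365, -0.2782, 0.0398]
ee_rot: [[-0.056, -0.046, 0.997], [0.053, 0.997, 0.049], [-0.997, 0.056, -0.053]]
time: 26.55
tcp_pos: [0.4381, -0.2793, 0.0426]
ee_rot: [[-0.052, -0.046, 0.998], [0.051, 0.998, 0.048], [-0.997, 0.053, -0.05]]
contact_force: [-0.0, 0.5, -0.7]
gripper_width: 0.019
shift [ 4.8  1.7 -2. ] twist rad 0.006 jaw now 92.6 tilt [-0.052  0.051]
t 26.6 tcp [ 438.1 -279.3   42.6] w 19.0 q6 -36 F [-0.   0.5 -0.7] tips 0.025
```

```bash
python3 -m creep '[[0,-10,0,0,0],[0,-10,0,0,0],[0,-10,0,0,0],[0,-10,0,0,0],[0,-10,0,0,0],[0,-10,0,0,0],[0,-10,0,0,0],[0,-10,0,0,0],[0,-10,0,0,0],[0,0,0,0,0]]'; python3 - <<'E'
from h import *
plan(464.5,104,140,96.6); st()
im=imaging.read_camera("wrist"); cv2.imwrite("pics/w9.png",im[:,:,::-1])
E
```

```text
time: 27.55
tcp_pos: [0.4437, -0.2846, 0.142]
ee_rot: [[-0.05, -0.046, 0.998], [0.049, 0.998, 0.048], [-0.998, 0.052, -0.048]]
contact_force: [0.6, 1.1, -0.5]
gripper_width: 0.0191
shift [ 20.1 386.6  39.7] twist rad -0.069 jaw now 92.6 tilt [-0.05   0.049]
t 27.6 tcp [ 443.7 -284.6  142. ] w 19.1 q6 -36 F [ 0.6  1.1 -0.5] tips 0.025
```

View pics/w9.png

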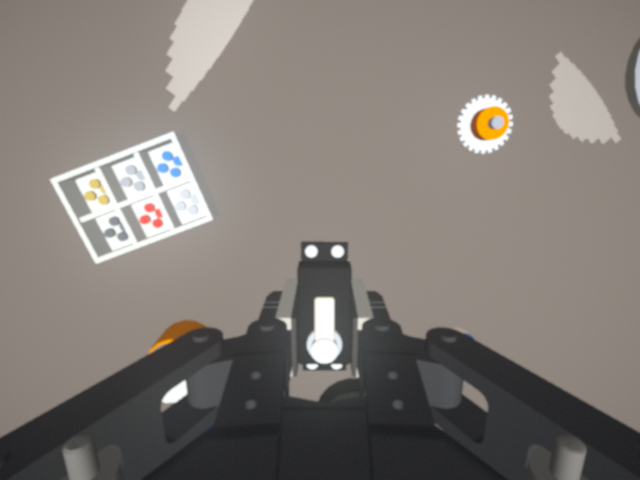

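The servo is held square. Moving to the drawer.

```bash
python3 -m creep '[[0,1,35,3,0],[0,1,35,3,0],[0,1,35,3,0],[0,1,35,3,0],[0,1,35,3,0],[0,1,35,3,0],[0,1,35,3,0],[0,1,35,3,0],[0,1,35,3,0],[0,1,35,3,0],[0,0,0,0,-0.07],[0,0,0,0,0]]' >/dev/null; python3 - <<'E'
from h import *
plan(464.5,104,140,96.6); st()
E
```

```text
shift [ 2.1 22.7 13.2] twist rad -0.001 jaw now 96.6 tilt [-0.06   0.051]
t 28.8 tcp [454.2  79.8 141.5] w 19.2 q6 1 F [ 0.  -0.4 -1.3] tips 0.025
```

```bash
python3 -c "
from h import *
plan(468,101,68,96.6)"; python3 -m creep '[[0,0,20,15,0],[0,20,-1,1,0],[0,20,-1,1,0],[0,20,-1,1,0],[0,0,0,0,0]]'>/dev/null; python3 - <<'E'
from h import *
plan(468,101,68,96.6); st()
E
```

```text
shift [73.5 15.2 20.2] twist rad -0.001 jaw now 96.6 tilt [-0.06   0.051]
shift [10.5 -0.6  2.3] twist rad -0.011 jaw now 95.9 tilt [-0.061  0.051]
t 29.3 tcp [466.3 100.8  78.6] w 18.8 q6 4 F [-0.7  0.3 -1.9] tips 0.025
```

```bash
python3 -m creep '[[0,10,0,2,-0.011],[0,0,0,0,0]]'>/dev/null; python3 - <<'E'
from h import *
plan(468,101,60,96.6); st()
im=imaging.read_camera("wrist"); cv2.imwrite("pics/w10.png",im[:,:,::-1])
E
```

```text
shift [ 8.4 -0.2  0.7] twist rad -0.003 jaw now 96.4 tilt [-0.062  0.051]
t 29.5 tcp [467.8 100.7  68.4] w 18.8 q6 4 F [-0.  -0.1 -0.1] tips 0.025
```

View pics/w10.png

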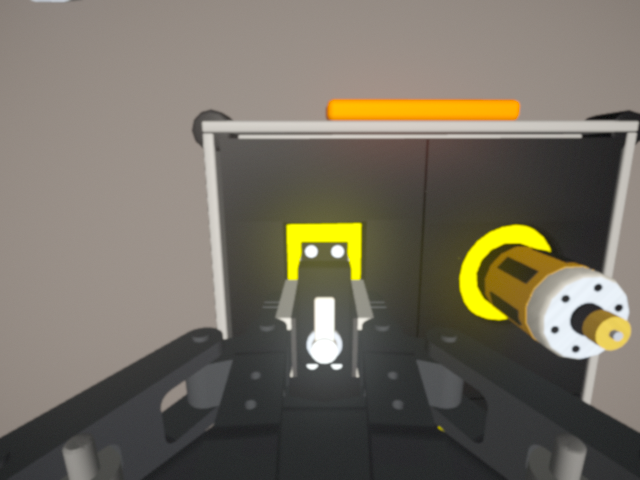

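```bash
python3 - <<'E'
from h import *
g=lambda p,z:np.round(toworld("wrist",p,z)[:,:2]*1000,1)
print("cut edge",g([[324,223]],.025),g([[324,224]],.017),"screws",g([[324.5,251.5],[325,367]],.0555), g([[324.5,251.5],[325,367]],.0555).mean(0))
E
python3 -m creep '[[0,4,0,0,0],[0,2,0,0,0],[0,1.5,0,0,0]]' | sed -n 2,4p
```

```text
cut edge [[437.   99.1]] [[438.8  99.8]] screws [[442.9  98.2]
 [492.  104. ]] [467.45 101.1 ]
tcp_pos: [0.4694, 0.1012, 0.0633]
ee_rot: [[-0.057, -0.111, 0.992], [0.052, 0.992, 0.114], [-0.997, 0.058, -0.051]]
contact_force: [0.4, -0.1, -0.3]
```

```bash
python3 -m creep '[[0,2,0,-2,0],[0,1.5,0,0,0],[0,1.5,0,0,0]]' | sed -n 2,4p
```

```text
tcp_pos: [0.4674, 0.1014, 0.0594]
ee_rot: [[-0.055, -0.111, 0.992], [0.052, 0.992, 0.114], [-0.997, 0.058, -0.049]]
contact_force: [-3.7, -1.6, 16.6]
```

Contact came at TCP 59.4, where floor + grasp height predicted 59.6. Releasing.

```bash
python3 -m creep '[[0.3,0,0,0,0],[0.4,0,0,0,0],[0.5,0,0,0,0],[0.5,-5,0,0,0],[0.5,-10,0,0,0],[0.5,-10,0,0,0],[0.5,-10,0,0,0],[0.5,-10,0,0,0],[0.5,-10,0,0,0],[1,-10,0,0,0],[1,-10,0,0,0],[1,-10,0,0,0],[1,0,0,0,0]]' | sed -n 1,5p; python3 - <<'E'
from h import *
im=imaging.read_camera("wrist"); cv2.imwrite("pics/w11.png",im[:,:,::-1])
im=imaging.read_camera("top"); cv2.imwrite("pics/top3.png",im[:,:,::-1])
for n in("motor","servo","pack","glue","jar"): print(n,[(np.round(d["xyz"],3).tolist(),round(d["p"],2)) for d in imaging.look_for("top",n)])
cv2.imwrite("pics/both.png",np.hstack([cv2.resize(cv2.imread("pics/w11.png")[150:450],(400,188)),cv2.resize(cv2.imread("pics/top3.png")[170:360,130:530],(400,190))[:188]]))
plan(584.5,-245,150,92.3)
E
```

```text
time: 31.45
tcp_pos: [0.4735, 0.0968, 0.1538]
ee_rot: [[-0.051, -0.112, 0.992], [0.053, 0.992, 0.114], [-0.997, 0.058, -0.045]]
contact_force: [0.4, 0.1, -0.0]
gripper_width: 0.0852
motor []
servo []
pack []
glue [([0.528, -0.165, 0.035], 0.62)]
jar [([0.528, -0.375, 0.045], 0.85)]
shift [ -22.4 -351.6   72.3] twist rad 0.072 jaw now 96.4 tilt [-0.055  0.052]
```

View pics/both.png

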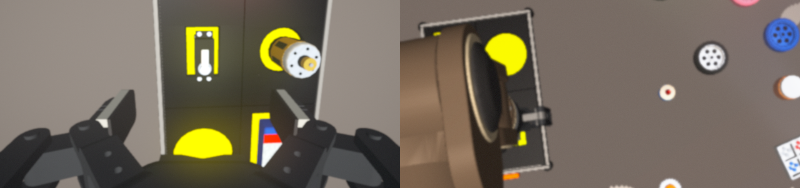

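Servo and motor stand in their cut-outs, and glue and jar are unmoved. Wheel next.

```bash
python3 -m creep '[[1,-2,-34,7,0],[1,-2,-34,7,0],[1,-2,-34,7,0],[1,-2,-34,7,0],[1,-2,-34,7,0],[1,-2,-34,7,0],[1,-2,-34,7,0],[1,-2,-34,7,0],[1,-2,-34,7,0],[1,-2,-30,7,0],[1,0,0,0,0]]' | sed -n 1,5p; python3 - <<'E'
from h import *
i=imaging.camera_info("wrist"); im=imaging.read_camera("wrist"); cv2.imwrite("pics/w12.png",im[:,:,::-1])
for n in("wheel",): print(n,[(np.round(d["xyz"],3).tolist(),round(d["p"],2)) for d in imaging.look_for("wrist",n)])
m=mask(im[:330],(0,0,170),(180,50,255))
for c in blobs(m,200):
    (x,y),(a,b),t=cv2.fitEllipse(c); print("white",round(x,1),round(y,1),round(a),round(b),np.round(toworld("wrist",[[x,y]],.024,i)*1000,1))
plan(585,-247,120,96.6)
E
```

```text
time: 32.9
tcp_pos: [0.5834, -0.2409, 0.1423]
ee_rot: [[-0.061, -0.116, 0.991], [0.054, 0.991, 0.12], [-0.997, 0.061, -0.055]]
contact_force: [0.3, -0.1, -0.1]
gripper_width: 0.0853
wheel [([0.689, -0.301, 0.02], 0.83), ([0.62, -0.375, 0.021], 0.73), ([0.58, -0.246, 0.026], 0.68)]
white 79.4 321.1 22 63 [[ 650.  -395.9   24. ]]
white 302.7 251.8 63 65 [[ 585.7 -248.8   24. ]]
white 439.1 176.3 39 43 [[ 524.6 -163.6   24. ]]
white 82.5 142.5 69 76 [[ 530.  -391.5   24. ]]
shift [ 21.9 -10.6   2.7] twist rad 0.004 jaw now 96.8 tilt [-0.062  0.055]
```

```bash
python3 -m creep '[[1,25,-4,2,0],[1,25,-4,2,0],[1,20,-4,2,0],[1,10,-1,1,0],[1,0,0,0,0]]' | sed -n 1,5p; python3 - <<'E'
from h import *
plan(585.6,-248.5,29,96.6)
E
```

```text
time: 33.5
tcp_pos: [0.585, -0.2395, 0.0607]
ee_rot: [[-0.062, -0.124, 0.99], [0.057, 0.99, 0.127], [-0.996, 0.064, -0.055]]
contact_force: [0.5, -0.4, -0.3]
gripper_width: 0.0856
shift [ 31.1 -11.    1.2] twist rad 0.009 jaw now 97.1 tilt [-0.062  0.057]
```

```bash
python3 -m creep '[[1,0,-9,1,0],[1,5,-2,0,0],[1,10,0,0,0],[1,0,0,0,0]]' | sed -n 2,2p; python3 - <<'E'
from h import *
plan(585.6,-248.5,29,96.6)
E
```

```text
tcp_pos: [0.5879, -0.2495, 0.0473]
shift [18.4  0.2 -1.3] twist rad 0.011 jaw now 97.2 tilt [-0.058  0.055]
```

```bash
python3 -m creep '[[1,10,0,-1,0],[1,8,0,0,0],[1,0,0,0,0]]' | sed -n 2,4p; python3 - <<'E'
from h import *
plan(585.6,-248.5,29,96.6)
E
```

```text
tcp_pos: [0.5858, -0.2487, 0.0282]
ee_rot: [[-0.058, -0.125, 0.99], [0.055, 0.99, 0.129], [-0.997, 0.062, -0.05]]
contact_force: [0.5, -0.3, -0.8]
shift [-0.8  0.3 -0.2] twist rad 0.011 jaw now 97.2 tilt [-0.058  0.055]
```

```bash
python3 -m creep '[[0.6,0,0,0,0],[0.5,0,0,0,0],[0.5,0,0,0,0],[0.5,0,0,0,0],[0.5,0,0,0,0],[0.5,0,0,0,0]]' | sed -n 1,5p; python3 -m creep '[[0.5,-5,0,0,0],[0.5,-10,0,0,0],[0.5,-10,0,0,0],[0.5,-10,0,0,0],[0.5,-10,0,0,0],[0.5,-10,0,0,0],[0.5,-10,0,0,0],[0.5,-10,0,0,0],[0.5,0,0,0,0]]' | sed -n 1,5p;  python3 - <<'E'
from h import *
im=imaging.read_camera("wrist"); cv2.imwrite("pics/w13.png",im[:,:,::-1])
plan(599,119,130,96.6)
E
```

```text
time: 34.8
tcp_pos: [0.5862, -0.2488, 0.029]
ee_rot: [[-0.057, -0.126, 0.99], [0.054, 0.99, 0.129], [-0.997, 0.061, -0.049]]
contact_force: [-0.1, -0.2, -1.0]
gripper_width: 0.0584
time: 35.7
tcp_pos: [0.5915, -0.2536, 0.1123]
ee_rot: [[-0.054, -0.126, 0.991], [0.053, 0.99, 0.129], [-0.997, 0.06, -0.047]]
contact_force: [-0.7, -0.0, -0.1]
gripper_width: 0.0583
shift [  1.1 369.   54.7] twist rad 0.011 jaw now 97.2 tilt [-0.055  0.054]
```

View pics/w13.png

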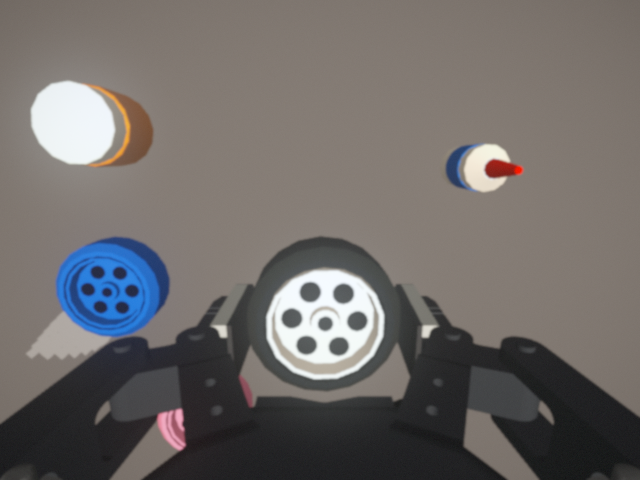

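```bash
python3 -m creep '[[0.5,0,35,5,0],[0.5,0,35,5,0],[0.5,0,35,5,0],[0.5,0,35,5,0],[0.5,0,35,5,0],[0.5,0,35,5,0],[0.5,0,35,5,0],[0.5,0,35,5,0],[0.5,0,35,5,0],[0.5,0,25,5,0],[0.5,0,0,0,0.01],[0.5,0,0,0,0]]' | sed -n 1,5p;  python3 - <<'E'
from h import *
plan(599.8,118.6,60,96.6)
E
```

```text
time: 36.95
tcp_pos: [0.5949, 0.1018, 0.1221]
ee_rot: [[-0.066, -0.112, 0.992], [0.054, 0.992, 0.116], [-0.996, 0.061, -0.059]]
contact_force: [0.6, -0.2, -0.3]
gripper_width: 0.0584
shift [62.4 12.4 10.5] twist rad -0.003 jaw now 96.4 tilt [-0.066  0.054]
```

```bash
python3 -m creep '[[0.5,10,12,10,0],[0.5,20,0,0,0],[0.5,20,0,0,0],[0.5,8,0,0,0],[0.5,0,0,0,0]]' | sed -n 1,5p;  python3 - <<'E'
from h import *
plan(599.8,118.6,46,96.6)
i=imaging.camera_info("wrist"); im=imaging.read_camera("wrist"); cv2.imwrite("pics/w14.png",im[:,:,::-1])
m=mask(im[:400,200:440],(0,0,150),(180,60,255))
for c in blobs(m,1500):
    (x,y),(a,b),t=cv2.fitEllipse(c+np.array([200,0])); print("rim",round(x),round(y),round(a),round(b),np.round(toworld("wrist",[[x,y]],.053,i)*1000,1))
y=mask(im,(25,150,120),(35,255,255))
for c in blobs(y,300):
    w=toworld("wrist",c[:,0,:],.017,i)*1000; print("yellow",np.round(w.min(0),1),np.round(w.max(0),1),cv2.contourArea(c))
E
```

```text
time: 37.45
tcp_pos: [0.6012, 0.1161, 0.0597]
ee_rot: [[-0.067, -0.107, 0.992], [0.054, 0.992, 0.11], [-0.996, 0.061, -0.06]]
contact_force: [-0.9, -0.3, -0.7]
gripper_width: 0.0582
shift [13.9  1.8 -0.3] twist rad -0.008 jaw now 96.1 tilt [-0.067  0.054]
rim 325 324 109 118 [[602.2 116.1  53. ]]
yellow [561.4  80.6  17. ] [602.5 156.4  17. ] 5109.5
yellow [528.6 175.4  17. ] [617.3 236.6  17. ] 4933.0
yellow [462.4 177.5  17. ] [477.6 219.3  17. ] 1376.0
yellow [475.2  86.1  17. ] [493.1 123.9  17. ] 2200.0
```

```bash
python3 -m creep '[[0.5,6,2,-1,0],[0.5,3,0,0,0],[0.5,2,0,0,0]]' | sed -n 1,4p; python3 -m creep '[[0.5,1.5,0,0,0],[0.5,1.5,0,0,0]]' | sed -n 1,4p
```

```text
time: 37.8
tcp_pos: [0.601, 0.1183, 0.0508]
ee_rot: [[-0.063, -0.106, 0.992], [0.055, 0.993, 0.109], [-0.997, 0.061, -0.057]]
contact_force: [0.2, -1.0, -0.5]
time: 38.0
tcp_pos: [0.6011, 0.1185, 0.0483]
ee_rot: [[-0.062, -0.106, 0.992], [0.055, 0.993, 0.109], [-0.997, 0.061, -0.055]]
contact_force: [-0.1, -0.5, 0.1]
```

```bash
python3 -m creep '[[0.5,1.5,0,0,0],[0.5,1.5,0,0,0]]' | sed -n 1,4p
```

```text
time: 38.2
tcp_pos: [0.6011, 0.1188, 0.0455]
ee_rot: [[-0.061, -0.106, 0.993], [0.055, 0.993, 0.109], [-0.997, 0.061, -0.055]]
contact_force: [-2.6, 0.7, 10.1]
```

Contact at TCP 45.5 (expected 46). Releasing, then retreating and moving the arm out of the top view.

```bash
python3 -m creep '[[0.75,0,0,0,0],[0.8,0,0,0,0],[0.85,0,0,0,0],[0.85,0,0,0,0],[0.85,-5,0,0,0],[0.85,-10,0,0,0],[0.85,-20,0,0,0],[0.85,-30,0,0,0],[0.85,-30,0,0,0],[1,-30,0,0,0],[1,0,0,0,0]]' | sed -n 1,5p; python3 -m creep '[[1,0,-35,0,0],[1,0,-35,0,0],[1,0,-35,0,0],[1,0,-35,0,0],[1,0,-35,0,0],[1,0,-35,0,0],[1,0,0,0,0]]' | sed -n 1,2p
python3 - <<'E'
from h import *
im=imaging.read_camera("top"); cv2.imwrite("pics/top4.png",im[:,:,::-1])
for n in("motor","servo","pack","wheel","glue","jar"): print(n,[(np.round(d["xyz"],3).tolist(),round(d["p"],2)) for d in imaging.look_for("top",n)])
a=cv2.resize(cv2.imread("pics/top4.png")[170:360,135:295],None,fx=3.1,fy=3.1,interpolation=cv2.INTER_CUBIC); cv2.imwrite("pics/fin.png",a); print(a.shape)
E
```

```text
time: 39.3
tcp_pos: [0.6088, 0.1112, 0.1788]
ee_rot: [[-0.06, -0.106, 0.993], [0.055, 0.993, 0.109], [-0.997, 0.061, -0.054]]
contact_force: [0.1, -0.7, 0.2]
gripper_width: 0.0855
time: 40.0
tcp_pos: [0.6328, -0.1037, 0.1687]
motor [([0.453, 0.188, 0.065], 0.75)]
servo [([0.467, 0.102, 0.055], 0.86)]
pack [([0.589, 0.21, 0.04], 0.62)]
wheel [([0.6, 0.116, 0.042], 0.92), ([0.583, 0.203, 0.026], 0.71), ([0.622, -0.37, 0.02], 0.63), ([0.7, -0.316, 0.022], 0.62), ([0.45, 0.19, 0.066], 0.49)]
glue []
jar [([0.527, -0.373, 0.046], 0.61), ([0.59, 0.114, 0.028], 0.45)]
(589, 496, 3)
```

View pics/fin.png

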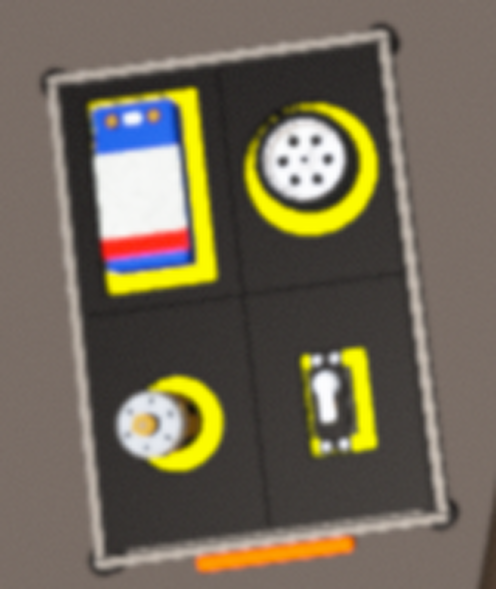

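```bash
python3 - <<'E'
from h import *
f=lambda pts,z:np.round(toworld("top",np.array(pts)/3.1+np.array([135,170]),z)[:,:2]*1000,1)
print("motor",f([[150,424]],.070),"c 454.1 197.4 ; wheel",f([[303,159]],.042),f([[303,159]],.046),"c 599 120")
print("servo",f([[319,360],[335,358],[326,447],[344,444]],.047).mean(0),"c 464.4 104.2")
p=f([[92,106],[178,100],[189,261],[108,272]],.042);print("pack",p.tolist(),p.mean(0),"c 587.8 212.6")
im=imaging.read_camera("top"); i=imaging.camera_info("top")
c=max(blobs(mask(im[200:260,200:270],(0,0,130),(180,60,255)),80),key=cv2.contourArea)
(x,y),ab,t=cv2.fitEllipse(c+np.array([200,200])); print(x,y,ab,toworld("top",[[x,y]],.042)*1000)
E
```

```text
motor [[454.  197.2]] c 454.1 197.4 ; wheel [[600.4 119.5]] [[599.9 118.8]] c 599 120
servo [463.775 102.975] c 464.4 104.2
pack [[633.3, 240.0], [635.7, 190.8], [543.9, 183.8], [538.6, 229.6]] [587.875 211.05 ] c 587.8 212.6
232.5238494873047 220.93064880371094 (25.44428253173828, 25.877613067626953) [[601.05065715 119.8883805   42.        ]]
```

```bash
python3 - <<'E'
from h import *
imaging.read_camera("scene")
for n in("glue","jar"): print(n,[(np.round(d["xyz"],3).tolist(),round(d["p"],2)) for d in imaging.look_for("scene",n)])
from plant import order
print(order.sign_off())
E
```

```text
glue [([0.532, -0.164, 0.034], 0.54)]
jar [([0.536, -0.367, 0.031], 0.76)]
the job is handed in; nothing more can be done
None
```

I put the pack, motor, servo and wheel each into its own cut-out and handed the job in at about 40 s of the 96 s allowed. Each part was lowered until the wrist felt the floor (10–17 N) and only then released.

**Position:** in the last top picture, each part's centre is within about 2 mm of its cut-out's centre, against the 13 mm allowed.

**Height:** I did not measure the underside heights directly. The motor, servo and wheel touched down within 0.5 mm of the height expected for the yellow floor. The pack touched down about 1 mm high, with its low edge first because the tool was tilted.

**Glue and jar:** the scene camera found both within about 1 mm of their starting places.

**Checks that failed or disagreed:**
- The tool tilted by up to about 0.09 rad during the moves and I could not fully correct it. The parts were set down slightly tilted and settled flat when released, as the pictures show.
- The last top-camera search missed the glue, probably because the arm was in the way. The networks also reported a few low-value false wheels and jars there.

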